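# Reset the tripped bench outlet

### The arm

A 6-joint arm with a two-finger parallel gripper is mounted at the origin on the work surface. World frame = base frame: x ahead of the robot, y to its left, z up, the work surface at z = 0. Lengths are in mm, angles in rad, forces in N, time in s.
With the tool pointing down it reaches from about 325 to 900 mm from the base axis. Payload 3.5 kg.
Tool frame: the origin (TCP) lies midway between the tips of the shut fingers; the grasp point (between the pads) lies 19 mm behind it; z points along the fingers, x is the direction in which the jaws open and shut, and the axes are right-handed (so a half turn about z gives the same grasp; the last joint's range is limited). The gripper opens to 85 mm and grips with 20 to 120 N. Pads are 22 mm wide; open, the fingers measure 114 mm over their backs; the gripper's body (76 mm by 85 mm) begins 54 mm behind the grasp point. The pads swing forward as they close: fully open they stand 13 mm farther back than shut.
Start: joints at [-1.226, 0.276, -0.026, 1.268, 0, 1.467], TCP at [270.603, -563.379, 231.313] pointing down, gripper open.
Joint ranges: [-3.12, 3.12], [-0.85, 1.88], [-1.08, 1.24], [-1.95, 2.15], [-1.57, 1.53], [-3.14, 3.14]. Speed limits (rad/s): [2.57, 2.57, 3.14, 3.14, 3.14, 3.14].

### API

Orientations are given as [roll, pitch, yaw] about the fixed x, y, z axes, in that order (R = Rz(yaw) Ry(pitch) Rx(roll)).
In Python, from cell import bot, gripper_open, clamp, solver, snapshot, ticket, telemetry gives the robot as it stands. Calls block until the motion is done:
- bot.move_to(position, orientation): joint-space move of the TCP to a pose.
- bot.servo_line(position, v=150, rotation=None, force_limit=None): straight line of the TCP; rotation=None keeps the orientation; v is the mean speed in mm/s. With force_limit (N) it stops when the force on the tool has changed by that much, and returns True; else False.
- bot.set_joints(angles): joint-space move.
- gripper_open() and clamp(squeeze=None): open the fingers fully, or close them until they stop; squeeze is the grip in N (None keeps the last).
- bot.hold(seconds).
- solver.ik(position, orientation): joint angles nearest the present ones, or None.
- snapshot(name): name is "side" or "top"; returns a dict with "img" (384x512x3 uint8, blue, green, red), "range_z" (384x512 float32, mm along the optical axis (not along the pixel's ray), 0 where there is no reading), "K" (3x3 intrinsics, pixels), "k1" (the pictures are not rectified: a ray, as slopes to the right and down, at radius r is drawn at 1 + k1 r^2 times it, then the intrinsics apply), "extrinsics" (4x4, takes a point from camera to world coordinates). Camera axes: x right, y up, looking along -z (the intrinsics and any distortion apply to the point x, -y, -z); pixel columns grow to the right and rows downward; lengths in mm; the calibration is good to about 2 mm. A picture is of the moment at which its call begins.
A pose or a line that the arm cannot do raises bot.IKError and nothing moves.
- ticket.close_job(): hands the job in, once; it reports no verdict.
Readings, each from a call of its own:
- telemetry.current_time(): time.
- telemetry.current_joint_positions(): joint angles.
- telemetry.current_qd(): joint speeds.
- telemetry.current_tau(): joint torques, N m.
- telemetry.current_tcp_pos(): TCP position.
- telemetry.current_tcp_rot(): TCP orientation.
- telemetry.current_wrist_force(): force on the tool from outside, world axes, zero at the start.
- telemetry.current_ft_torque(): the same for the moment, N m.
- telemetry.current_grip_width(): finger opening in mm.
Only numpy, scipy, OpenCV 4.12 (cv2) and the standard library are available. Lean on these libraries where they do the work, as an engineer would, in place of code of your own. Each camera call takes 0.05 s, during which the arm holds its last target. There are 200 camera calls.

### The job

The outlet unit with the red cap has tripped. With the fingertips, push its white dust shutter open by the lug, reach down into the well and press the orange reset key fully home, then push the shutter fully shut again. Only touch and push: do not lift or shift any of the units, do not touch the blue and yellow ones, and leave the tools around them alone.

Things in the scene. Friction and masses are not known exactly. Their poses are not given: they have to be found in the camera images.
- red_unit: outlet unit with the red cap: loose heavy (about 2.2 kg) grey box 200 mm (x) x 100 (y) x 60 high. Origin: centre of its underside, straight below the centre of its well. At its +x end is the outlet, a grey cylinder with the red round cap (66 mm dia., centred at x = +66 mm, top 87 mm above the bench, small hinge block behind it); a red plate on its -x face. Top face (deck) at z = 60 mm
- red_shutter (a joint): white dust shutter of the red unit, a plate 60 mm (x) x 56 x 4 thick on the deck over the well, top 64.5 mm above the bench; m; 0 = shut (plate from x = -30 to +30 mm of the unit, well covered), 0.058 = fully open, slid to the unit's -x; hard stops at both ends. About 1 N of friction; stays where it is left
- blue_unit: outlet unit with the blue cap: loose heavy (about 2.2 kg) grey box 200 mm (x) x 100 (y) x 60 high. Origin: centre of its underside, straight below the centre of its well. At its +x end is the outlet, a grey cylinder with the blue round cap (66 mm dia., centred at x = +66 mm, top 87 mm above the bench, small hinge block behind it); a blue plate on its -x face. Top face (deck) at z = 60 mm
- blue_shutter (a joint): white dust shutter of the blue unit, a plate 60 mm (x) x 56 x 4 thick on the deck over the well, top 64.5 mm above the bench; m; 0 = shut (plate from x = -30 to +30 mm of the unit, well covered), 0.058 = fully open, slid to the unit's -x; hard stops at both ends. About 1 N of friction; stays where it is left
- yellow_unit: outlet unit with the yellow cap: loose heavy (about 2.2 kg) grey box 200 mm (x) x 100 (y) x 60 high. Origin: centre of its underside, straight below the centre of its well. At its +x end is the outlet, a grey cylinder with the yellow round cap (66 mm dia., centred at x = +66 mm, top 87 mm above the bench, small hinge block behind it); a yellow plate on its -x face. Top face (deck) at z = 60 mm
- yellow_shutter (a joint): white dust shutter of the yellow unit, a plate 60 mm (x) x 56 x 4 thick on the deck over the well, top 64.5 mm above the bench; m; 0 = shut (plate from x = -30 to +30 mm of the unit, well covered), 0.058 = fully open, slid to the unit's -x; hard stops at both ends. About 1 N of friction; stays where it is left
- red_well (a point): centre of the mouth of the red unit's well, at deck level (60 mm above the bench); axes as the unit. The well is a square hole 48 x 48 mm with upright walls. Beside it two low shutter guides (4 mm thick, 8 mm high) stand on the deck at y = +-32 mm, from x = -98 to +32 mm. All three units are alike
- red_lug (a point): centre of the top face of the black push lug on the red unit's shutter: an upright bar 8 mm (along x) x 40 (y), 16 mm high above the shutter plate, top 80.5 mm above the bench; with the shutter shut it is at x = -22 mm of the unit and it travels with the shutter (to x = -80 mm fully open)
- red_key_top (a point): centre of the top face of the orange reset key (28 mm dia.) in the red unit's well: tripped, 24 mm below the deck (36 mm above the bench); fully home, 32 mm below the deck (28 mm above the bench). Out of sight while the shutter is shut
- red_key (a joint): reset key of the red unit; m; 0 = tripped (standing up), 0.008 = pressed fully home against its stop; takes about 3 N to push down and stays where it is left (it does not spring back)
- mallet: loose wooden sheet-metal mallet lying on the bench, about 245 mm long, head 100 mm wide and 52 high; origin on the bench under the handle, 80 mm from the head
- wrench: loose steel wrench, roughly 160 mm long, lying flat across y beyond the units; origin under its middle
- oil_can: loose steel oil bottle with a red cap, 60 mm dia., 150 high; origin centre of its underside
- square: loose engineer's square lying flat: dark stock 24 x 110 x 18 mm high (along y), steel blade 150 mm along x; origin under the stock's middle
Mind the look-alikes: they are no part of the job. What is shaped like the red_unit but pink is not meant.

How it is judged (in metres and radians):
On the way, in this order (a step that is already met when the one before it is completed fails the run):
1. the red unit's shutter is pushed open, by at least 30 mm (value of joint red_shutter above 0.03 m), for 0.1 s.
2. the red unit's reset key is pressed home (at least 6.5 of its 8 mm) with the shutter open (value of joint red_key above 0.0065 m and value of joint red_shutter above 0.03 m), for 0.1 s.
At the end, for the whole second after the job is handed in: The red unit's key is home (at least 6.5 of 8 mm), its shutter is shut to within 5 mm, the other two shutters are still shut, every unit stands level within 20 mm of where it started, and the four loose tools lie within 30 mm of where they started (value of joint red_key above 0.0065 m and value of joint red_shutter below 0.005 m and value of joint each of blue_shutter, yellow_shutter below 0.015 m and distance of each of red_unit, blue_unit, yellow_unit from where it was at the start of the episode below 0.02 m and angle between each of red_unit, blue_unit, yellow_unit's own z axis and vertical below 0.05 rad and linear speed of red_unit below 0.02 m/s and distance of each of mallet, wrench, oil_can, square from where it was at the start of the episode below 0.03 m); the robot touches nothing.
It fails at once if a unit is lifted, tipped or shifted by more than 20 mm (distance of any of red_unit, blue_unit, yellow_unit from where it was at the start of the episode above 0.02 m or height (world z) of any of red_unit, blue_unit, yellow_unit above 0.012 m or angle between any of red_unit, blue_unit, yellow_unit's own z axis and vertical above 0.1 rad).
It fails at once if the blue or yellow unit is touched (more than 2 N) or its shutter opened (contact force between any of the fingers, the arm and blue_unit above 2 N or contact force between any of the fingers, the arm and yellow_unit above 2 N or value of joint any of blue_shutter, yellow_shutter above 0.015 m).
It fails at once if a loose tool is lifted or moved by more than 30 mm (distance of any of mallet, wrench, oil_can, square from where it was at the start of the episode above 0.03 m).
It also fails if it takes over 51 s, if anything falls off the work surface, if the arm or the gripper's body presses on something with over 40 N, if the wrist force passes 120 N, or if a joint passes its speed limit or range.

## Working session

There is one attempt and no reset: what is moved stays moved. The work goes in short steps, each a Python script; the robot and the scene stay as the last script left them, time stands still between calls to the robot, and variables do not carry over. Pictures are saved under pics/ and viewed, about 8 in all and at most 12, crops included, and the job is handed in when it is done.

```bash
mkdir -p pics; ls
cat > h.py <<'E'
import numpy as np, cv2
from cell import bot, gripper_open, clamp, solver, snapshot, ticket, telemetry
def pts(s):
    h,w=s["range_z"].shape; K=s["K"]
    u,v=np.meshgrid(np.arange(w),np.arange(h))
    D=np.array([s["k1"],0,0,0,0],float)
    n=cv2.undistortPoints(np.stack([u,v],-1).reshape(-1,1,2).astype(float),np.array(K,float),D).reshape(h,w,2)
    return n
def world(s):
    n=pts(s); z=s["range_z"]; E=np.array(s["extrinsics"])
    P=np.stack([n[...,0]*z,-n[...,1]*z,-z],-1)
    return P@E[:3,:3].T+E[:3,3]
def plane(s,uv,h):
    n=cv2.undistortPoints(np.array(uv,float).reshape(-1,1,2),np.array(s["K"],float),np.array([s["k1"],0,0,0,0],float)).reshape(-1,2)
    E=np.array(s["extrinsics"]); d=np.c_[n[:,0],-n[:,1],-np.ones(len(n))]@E[:3,:3].T
    return E[:3,3]+d*((h-E[2,3])/d[:,2])[:,None]
E
python3 - <<'E'
from h import *
for n in("top","side"):
    s=snapshot(n); cv2.imwrite(f"pics/{n}0.png",s["img"]); np.savez(f"/tmp/{n}0.npz",**s)
    print(n,s["K"],s["k1"],s["extrinsics"],(s["range_z"]==0).mean())
E
```

```text
pics
top [[378.06604932   0.         258.350511  ]
 [  0.         378.06604932 195.35720875]
 [  0.           0.           1.        ]] -0.10739792383008948 [[-1.74020972e-02  9.92068983e-01 -1.24484133e-01  3.98778895e+02]
 [-9.99842817e-01 -1.76890238e-02 -1.19991158e-03 -7.09464690e+00]
 [-3.39239784e-03  1.24443685e-01  9.92220873e-01  1.15595118e+03]
 [ 0.00000000e+00  0.00000000e+00  0.00000000e+00  1.00000000e+00]] 0.003992716471354167
side [[406.403508     0.         257.95017531]
 [  0.         406.403508   191.30772261]
 [  0.           0.           1.        ]] -0.06900552998171364 [[-8.45678049e-01  3.75694725e-01 -3.79054233e-01  7.16534522e+01]
 [-5.33670223e-01 -5.88673042e-01  6.07173899e-01  7.32395006e+02]
 [ 4.97302289e-03  7.15763595e-01  6.98324957e-01  9.10574804e+02]
 [ 0.00000000e+00  0.00000000e+00  0.00000000e+00  1.00000000e+00]] 0.004053751627604167
```

View pics/top0.png

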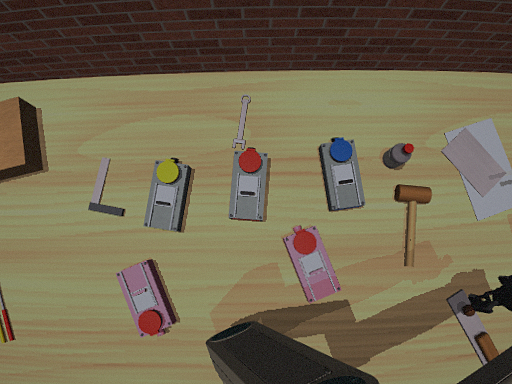

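View pics/side0.png

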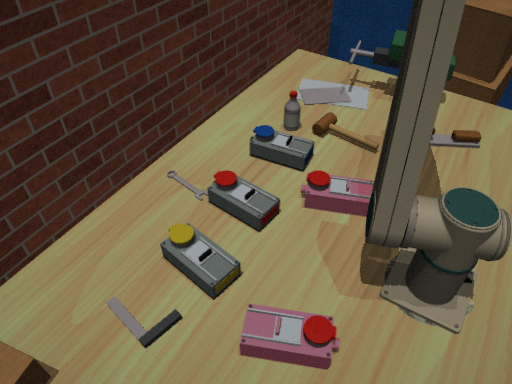

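The top view shows three candidates with red caps: a grey unit at (250,185), a pink one at (310,262) and a pink one at (145,300). The grey-bodied one at (250,185) fits; the pink ones are look-alikes. Blue is at (342,175) and yellow at (168,195). I'll enlarge the grey one and measure it.

```bash
cat > meas.py <<'E'
from h import *
def cents(s,box,capmin=60):
    x0,y0,x1,y1=box; im=s["img"][y0:y1,x0:x1].astype(int); b,g,r=im[...,0],im[...,1],im[...,2]
    def big(m):
        n,l,st,c=cv2.connectedComponentsWithStats(m.astype(np.uint8))
        i=1+np.argsort(-st[1:,4])[:4]; return [(c[k]+[x0,y0],st[k,4]) for k in i]
    return big((r>100)&(g<70)&(b<70)), big((r<45)&(g<45)&(b<45))
E
python3 - <<'E'
from meas import *
T=dict(np.load("/tmp/top0.npz")); S=dict(np.load("/tmp/side0.npz"))
a=cv2.resize(T["img"][140:230,220:280],None,fx=6,fy=6,interpolation=cv2.INTER_CUBIC)
b=cv2.resize(S["img"][160:235,200:285],None,fx=5,fy=540/75,interpolation=cv2.INTER_CUBIC)
cv2.imwrite("pics/crop0.png",np.hstack([a,b])); print(a.shape,b.shape)
for n,s,box in(("top",T,(225,140,275,225)),("side",S,(203,165,282,230))):
    c,d=cents(s,box)
    for k,h in((c,87),(d,80.5)):
        for uv,A in k: print(n,h,uv,A,plane(s,[uv],h)[0].round(1))
W=world(T)
for n,(u,v) in dict(cap=(250,161),pl=(250,183),deck=(240,205)).items(): print(n,W[v,u].round(1))
E
```

```text
(540, 360, 3) (540, 425, 3)
top 87 [249.48756219 160.21641791] 402 [635.6  18.   87. ]
top 87 [235.5 218. ] 2 [469.4  60.   87. ]
top 87 [233. 218.] 1 [469.6  67.1  87. ]
top 80.5 [247.88888889 192.62962963] 27 [542.1  24.1  80.5]
top 80.5 [252. 172.] 3 [602.1  11.4  80.5]
top 80.5 [248.5 172. ] 2 [602.3  21.5  80.5]
top 80.5 [255.5 170.5] 2 [606.3   1.2  80.5]
side 87 [225.10077519 177.45736434] 258 [633.8  19.   87. ]
side 80.5 [249.60106383 217.2712766 ] 188 [487.1 109.3  80.5]
side 80.5 [228.13559322 186.40677966] 59 [607.7  40.6  80.5]
side 80.5 [249.57777778 193.66666667] 45 [537.5  32.1  80.5]
side 80.5 [238.5  212.25] 4 [523.3 110.2  80.5]
cap [633.9  16.6  83.8]
pl [571.7  17.9  69.6]
deck [508.4  47.9  64.8]
```

View pics/crop0.png

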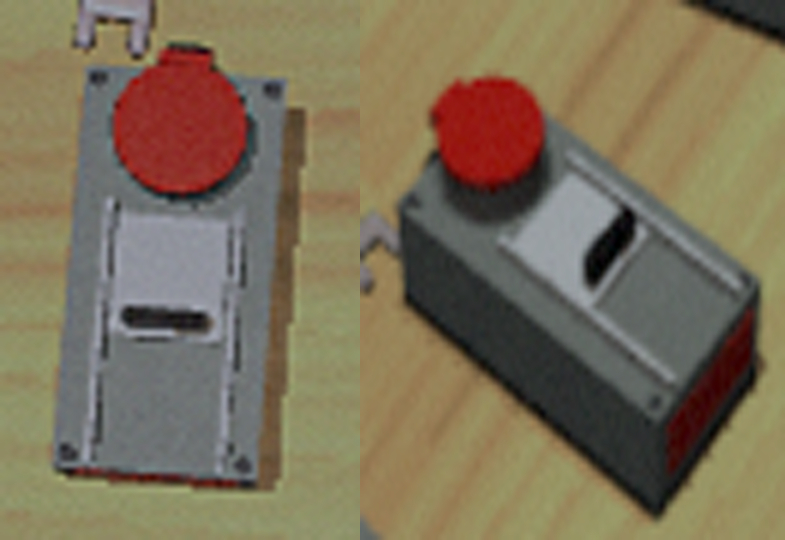

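The crop confirms it: grey body, red cap and red plate on the -x face, with the shutter shut (lug at about (248,192.5) in the top picture). Next I get the pose from the deck corners.

Run:
```python
from meas import *
T=dict(np.load("/tmp/top0.npz")); S=dict(np.load("/tmp/side0.npz"))
tc=np.array([(84,70),(286,80),(254,478),(55,467)])/6+[220,140]-.42
sc=np.array([(402-360,207),(660-360,408),(757-360,288)])/[5,7.2]+[200,160]-.42
P=plane(T,tc,60); print(P.round(1),P.mean(0).round(1)); Q=plane(S,sc,60); print(Q.round(1))
for A,B in((P[3],P[0]),(P[2],P[1]),(Q[1],Q[0])): d=B-A; print(np.degrees(np.arctan2(d[1],d[0])),np.hypot(*d[:2]))
print("side centre (diag)",(Q[0]+Q[2])/2)
# cap circle
for s,box in((T,(225,152,275,175)),(S,(203,165,282,230))):
    x0,y0,x1,y1=box; im=s["img"][y0:y1,x0:x1].astype(int)
    m=((im[...,2]>100)&(im[...,1]<70)).astype(np.uint8)
    c=max(cv2.findContours(m,0,cv2.CHAIN_APPROX_NONE)[0],key=len)[:,0]+[x0,y0]
    w=plane(s,c,87)[:,:2]
    k=np.ones(len(w),bool)
    for _ in range(4):
        o=np.linalg.lstsq(np.c_[2*w[k],np.ones(k.sum())],(w[k]**2).sum(1),rcond=None)[0]; r=np.hypot(*(w-o[:2]).T); k=abs(r-np.median(r))<2.5
    print("cap",o[:2],np.median(r),k.mean())
```

```text
[[669.7  65.5  60. ]
 [662.7 -34.4  60. ]
 [466.3 -14.9  60. ]
 [473.3  81.3  60. ]] [568.   24.4  60. ]
[[667.4  63.1  60. ]
 [475.7  75.6  60. ]
 [462.7 -11.   60. ]]
-4.5958037458706125 197.03658074207567
-5.665707555024549 197.39529483058348
-3.701749857038216 192.12951659938975
side centre (diag) [565.07632644  26.09293819  60.        ]
cap [634.05399876  18.01814108] 30.569119523402684 0.8688524590163934
cap [632.48685617  18.60274757] 30.984438887939717 0.8461538461538461
```

```bash
cat >> h.py <<'E'
O=np.array([567.6,24.0]); TH=np.radians(-4.9)
def U(x,y,z):
    c,s=np.cos(TH),np.sin(TH); return [O[0]+c*x-s*y,O[1]+s*x+c*y,z]
E
python3 - <<'E'
from h import *
print(telemetry.current_tcp_rot(),telemetry.current_time())
clamp(20); print(telemetry.current_grip_width())
best=None
for yaw in(TH+np.pi/2,TH-np.pi/2):
    q=solver.ik(U(6,0,200),[np.pi,0,yaw]); print(yaw,q)
    if q is not None and (best is None or abs(q[5])<abs(best[1][5])): best=(yaw,q)
p=telemetry.current_tcp_pos(); bot.servo_line([p[0],p[1],270])
bot.move_to(U(6,0,200),[np.pi,0,best[0]])
bot.servo_line(U(6,0,110)); 
print(telemetry.current_tcp_pos(),telemetry.current_time(),telemetry.current_wrist_force())
for n in("top","side"):
    s=snapshot(n); np.savez(f"/tmp/{n}1.npz",**s); print(s["img"].shape)
    c={"top":(215,135,295,235),"side":(180,110,290,240)}[n]
    im=cv2.resize(s["img"][c[1]:c[3],c[0]:c[2]],(400,500),interpolation=cv2.INTER_CUBIC)
    A=im if n=="top" else np.hstack([A,im])
cv2.imwrite("pics/pre.png",A)
E
```

```text
[-3.14137505e+00  2.06362708e-03 -1.12304199e+00] 0.1
-0.13219498169313623
1.4852751934471744 [-0.07166937  0.20514562 -0.18488996  1.18076074  0.          0.01385176]
-1.6563174601426187 [-0.07166937  0.20514562 -0.18488996  1.18076074  0.         -3.12774089]
[574.2914555   23.21733611 110.69730682] 4.3917 [-0.63840429  0.2863713   0.95674016]
(384, 512, 3)
(384, 512, 3)
```

View pics/pre.png

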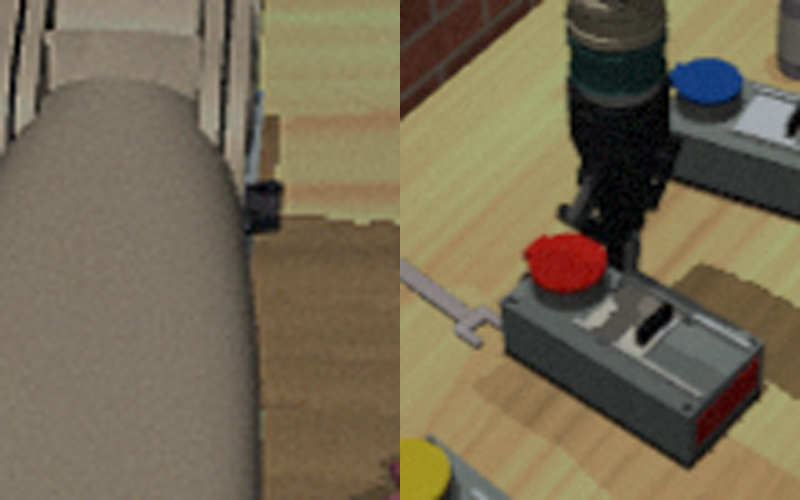

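The side view shows the fingertips above the shutter, between the cap at (565,262) and the lug at (655,322) (crop pixels). The arm hides the unit in the top view. I descend with a force guard and push the shutter open.

Run:
```python
from h import *
print("fingertip seen at z110:",plane(dict(np.load("/tmp/side1.npz")),[(242,178)],111)[0])
def st(m,r=None): 
    p=telemetry.current_tcp_pos(); d=np.array(p[:2])-O; c,s=np.cos(TH),np.sin(TH)
    print(m,r,"unit xy",(c*d[0]+s*d[1]).round(1),(-s*d[0]+c*d[1]).round(1),"z",round(p[2],1),np.round(telemetry.current_wrist_force(),1),telemetry.current_time())
r=bot.servo_line(U(6,0,71),v=60,force_limit=8); st("down",r)
if not r:
    r=bot.servo_line(U(-66,0,71),v=40,force_limit=7); st("push",r)
s=snapshot("side"); np.savez("/tmp/side2.npz",**s)
cv2.imwrite("pics/open.png",cv2.resize(s["img"][130:240,190:300],(550,550),interpolation=cv2.INTER_CUBIC))
```

```text
fingertip seen at z110: [574.5041142   15.22427491 111.        ]
down False unit xy 6.2 0.0 z 71.0 [0.4 0.1 0.1] 5.2917
push True unit xy -63.4 -0.0 z 71.2 [ 1.6 -0.5  0.7] 7.025
```

View pics/open.png

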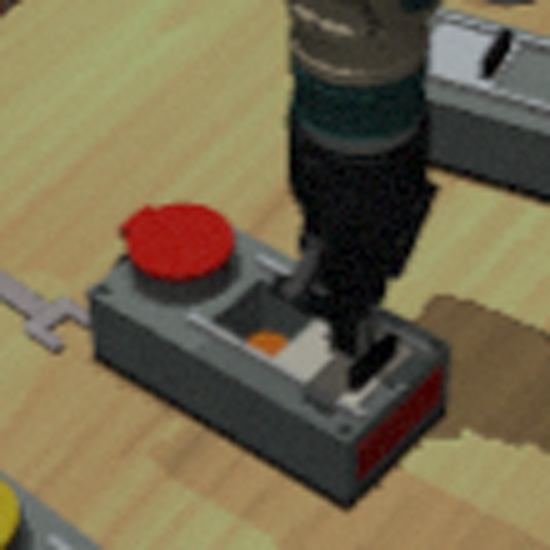

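The shutter is open, and the orange key shows at crop (268,343). The push stopped at the end stop. Next I press the key.

```bash
cat >> h.py <<'E'
def st(m,r=None): 
    p=telemetry.current_tcp_pos(); d=np.array(p[:2])-O; c,s=np.cos(TH),np.sin(TH)
    print(m,r,"unit xy",(c*d[0]+s*d[1]).round(1),(-s*d[0]+c*d[1]).round(1),"z",round(p[2],1),np.round(telemetry.current_wrist_force(),1),telemetry.current_time())
E
python3 - <<'E'
from h import *
bot.servo_line(U(-58,0,71),v=40); bot.servo_line(U(-58,0,100),v=80); bot.servo_line(U(1,0,100),v=80); st("above")
r=bot.servo_line(U(1,0,42),v=50,force_limit=8); st("in well",r)
if not r:
    r=bot.servo_line(U(1,0,24),v=15,force_limit=20); st("press",r); bot.hold(.3); st("held")
    bot.servo_line(U(1,0,100),v=80); st("up")
    bot.servo_line(U(-58,0,130),v=150); bot.servo_line(U(-105,0,130),v=150)
    s=snapshot("side"); np.savez("/tmp/side3.npz",**s)
    cv2.imwrite("pics/key.png",cv2.resize(s["img"][130:240,190:300],(550,550),interpolation=cv2.INTER_CUBIC))
E
```

```text
above None unit xy 0.4 0.0 z 99.7 [-0.4 -0.3  0.6] 8.7667
in well False unit xy 1.4 0.0 z 42.4 [-0.1 -0.2 -0.6] 10.075
press True unit xy 1.0 0.0 z 28.0 [-0.9  0.2  4.4] 11.025
held None unit xy 1.0 -0.0 z 28.0 [-1.6 -0.3  4.3] 11.325
up None unit xy 0.4 -0.0 z 99.4 [ 0.2 -0.4 -1.2] 12.3833
```

View pics/key.png

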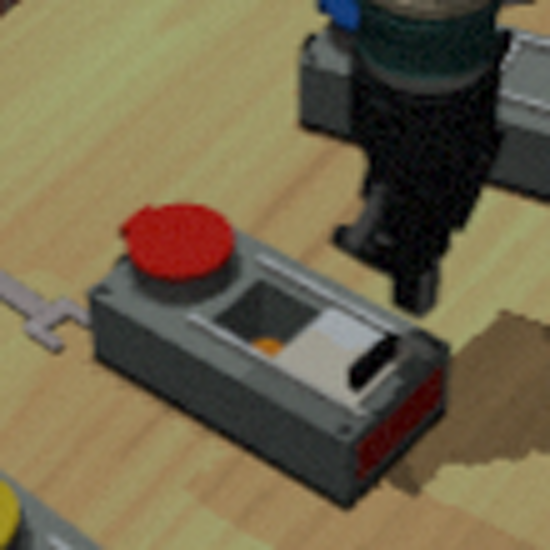

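The key stopped at z = 28.0 mm, which is fully home, and it sits visibly lower. The shutter is still open and the unit has not moved. Now I shut it.

Run:
```python
from h import *
r=bot.servo_line(U(-105,0,71),v=80,force_limit=8); st("down",r)
if not r:
    r=bot.servo_line(U(-30,0,71),v=40,force_limit=7); st("shut",r)
    bot.servo_line(U(-50,0,71),v=60); bot.servo_line(U(-60,0,220),v=150)
    bot.move_to([270,-400,260],telemetry.current_tcp_rot()); st("away")
    for n,c in(("top",(215,135,285,235)),("side",(190,140,290,240))):
        s=snapshot(n); np.savez(f"/tmp/{n}4.npz",**s)
        im=cv2.resize(s["img"][c[1]:c[3],c[0]:c[2]],(400,550),interpolation=cv2.INTER_CUBIC)
        A=im if n=="top" else np.hstack([A,im])
    cv2.imwrite("pics/end.png",A)
    from meas import cents
    for f in(0,4):
        s=dict(np.load(f"/tmp/top{f}.npz")); print([(u.round(1),a) for k in cents(s,(225,140,275,225)) for u,a in k[:1]])
```

```text
down False unit xy -104.5 0.0 z 71.3 [ 0.1 -0.   0.1] 14.3833
shut True unit xy -36.0 -0.1 z 70.1 [-1.2  0.4 -0.2] 15.9917
away None unit xy -259.8 -447.3 z 259.8 [ 0.4 -0.7 -0.4] 19.2917
[(array([249.5, 160.2]), np.int32(402)), (array([247.9, 192.6]), np.int32(27))]
[(array([249.5, 160.2]), np.int32(402)), (array([246.1, 191.1]), np.int32(27))]
```

View pics/end.png

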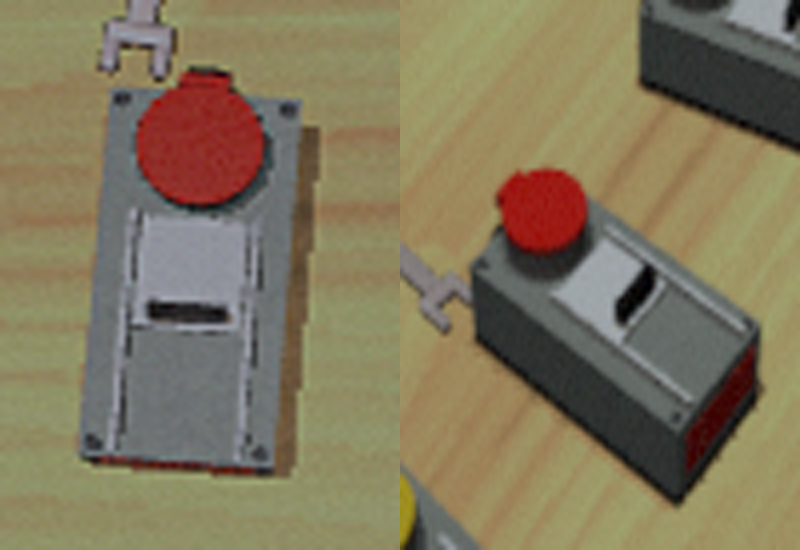

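The shutter is visibly shut, and the lug is back at its original place. The cap centroid has not changed: (249.5,160.2) before and after. I hand in the job.

```bash
python3 -c "
from h import *
print(ticket.close_job(),telemetry.current_time())"
```

```text
the job is handed in; nothing more can be done
the job is handed in; nothing more can be done
```

I pushed the red unit's shutter open to its stop, pressed the reset key home, pushed the shutter shut again, and handed the job in at about 19 s on the robot's clock.

- **Key:** the fingertips stopped on it at z = 28.0 mm, which is the fully-home height.
- **Shutter:** the two stops give about 57.4 mm of travel out of 58, and the last pictures show it shut.
- **Red unit position:** the cap centroid in the top view is identical before and after, at (249.5, 160.2).
- **One disagreement:** the dark-lug centroid read about 1.5–1.8 px off its first value. It is only a 27-pixel blob and I put it down to shading, since the force stop and both views say the shutter is shut.
- **Not measured:** I did not re-measure the blue and yellow units or the loose tools. I planned the arm's path clear of them, and no contact showed in the force readings I took.

I viewed seven pictures. The hand-in reported no verdict.

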